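Load the bead curing heater

TASK

The bead curing heater was left switched on: flip its toggle lever over to off until it clicks, then pull the clipped cover up off the pocket block and lay it flat, right way up, lengthwise and wholly on the cork board. With the heater still off, drop every white six-sided bead into a pocket of its own, then flip the toggle back over to on; leave the brass spacers and the other things on the bench where they are.

Things in the scene. Friction and masses are not known exactly. Their poses are not given: they have to be found in the camera images.
- heater: Grey bench heater, fixed, 170 mm (its own x) by 250 mm (its own y), flat deck 45 mm above the bench, aluminium pocket block on it along own y at own x +35 mm; origin at the centre of its underside. The toggle lever's pivot is at own x -55 mm, y +45 mm, 52 mm above the bench.
- lever (a joint): Toggle lever angle (rad): 0 = off, leaning 0.45 rad to the heater's own -y; 0.9 = on, leaning 0.45 rad to its own +y; starts on. Turns about the heater's own x. A snap-over switch: a spring holds it at either end and throws it over once pushed past upright (0.45); 2 to 4 N near the tip moves it.
- lever_tip (a point): Centre of the black ball, 13 mm across, at the end of the 7 mm steel toggle lever, 43 mm from the pivot.
- cover: Grey clip-on cover, 110 g: inverted channel 51 mm (own x; 57 at the lips) by 231 mm (own y), plate top 16 mm above its foot; origin at the centre of the foot plane, own z up. Starts clipped over the pocket block, foot 53 mm above the bench, axes along the heater's; pulled straight up by the tab with 5 to 10 N it snaps off the two catches within 10 mm and clears the block after 15 mm.
- cover_tab (a point): Centre of the black pull tab on the cover's middle: 14 mm thick (cover's own x), 36 mm long (own y), 28 mm tall, rising from 16 to 44 mm above the foot of the skirt; this point is 30 mm above the foot.
- rest: Cork board fixed on the bench, 100 mm (own x) by 280 mm (own y), 8 mm thick; origin at the centre of its underside. The cover is to lie on it along own y.
- pocket0 (a point): Centre of the floor of pocket 0, the first (own -y end) of six in a row 36 mm apart, each 31 by 31 mm and 13 mm deep. The block is 41 mm (x) by 221 mm (y), top 65 mm above the bench. By the middle of each long side, 34 to 48 mm from the row's centre line, a dark catch housing 26 mm wide, 64 mm above the bench, holds a sprung nose (top 67 mm above the bench).
- pocket1 (a point): Centre of the floor of pocket 1 (pocket 0 at the heater's own -y end, 36 mm apart). Each pocket is 31 by 31 mm and 13 mm deep, so its mouth is 13 mm above this point; axes along the heater's.
- pocket2 (a point): Centre of the floor of pocket 2 (pocket 0 at the heater's own -y end, 36 mm apart). Each pocket is 31 by 31 mm and 13 mm deep, so its mouth is 13 mm above this point; axes along the heater's.
- pocket3 (a point): Centre of the floor of pocket 3 (pocket 0 at the heater's own -y end, 36 mm apart). Each pocket is 31 by 31 mm and 13 mm deep, so its mouth is 13 mm above this point; axes along the heater's.
- pocket4 (a point): Centre of the floor of pocket 4 (pocket 0 at the heater's own -y end, 36 mm apart). Each pocket is 31 by 31 mm and 13 mm deep, so its mouth is 13 mm above this point; axes along the heater's.
- pocket5 (a point): Centre of the floor of pocket 5 (pocket 0 at the heater's own -y end, 36 mm apart). Each pocket is 31 by 31 mm and 13 mm deep, so its mouth is 13 mm above this point; axes along the heater's.
- bead1: White ceramic six-sided bead: a hexagonal prism 20 mm across flats (23 mm across corners), 18 mm tall, 15 g, origin at its centre, own z along the prism, own y square to a pair of flats. Starts standing on a grey felt mat (190 mm square, 4 mm thick) on the other side of the heater from the cork board; may be absent. Rolls little; standing or lying, it fits any pocket.
- bead2: White ceramic six-sided bead: a hexagonal prism 20 mm across flats (23 mm across corners), 18 mm tall, 15 g, origin at its centre, own z along the prism, own y square to a pair of flats. Starts standing on a grey felt mat (190 mm square, 4 mm thick) on the other side of the heater from the cork board; may be absent. Rolls little; standing or lying, it fits any pocket.
- bead3: White ceramic six-sided bead: a hexagonal prism 20 mm across flats (23 mm across corners), 18 mm tall, 15 g, origin at its centre, own z along the prism, own y square to a pair of flats. Starts standing on a grey felt mat (190 mm square, 4 mm thick) on the other side of the heater from the cork board; may be absent. Rolls little; standing or lying, it fits any pocket.
- bead4: White ceramic six-sided bead: a hexagonal prism 20 mm across flats (23 mm across corners), 18 mm tall, 15 g, origin at its centre, own z along the prism, own y square to a pair of flats. Starts standing on a grey felt mat (190 mm square, 4 mm thick) on the other side of the heater from the cork board; may be absent. Rolls little; standing or lying, it fits any pocket.
- bead5: White ceramic six-sided bead: a hexagonal prism 20 mm across flats (23 mm across corners), 18 mm tall, 15 g, origin at its centre, own z along the prism, own y square to a pair of flats. Starts standing on a grey felt mat (190 mm square, 4 mm thick) on the other side of the heater from the cork board; may be absent. Rolls little; standing or lying, it fits any pocket.
- bead6: White ceramic six-sided bead: a hexagonal prism 20 mm across flats (23 mm across corners), 18 mm tall, 15 g, origin at its centre, own z along the prism, own y square to a pair of flats. Starts standing on a grey felt mat (190 mm square, 4 mm thick) on the other side of the heater from the cork board; may be absent. Rolls little; standing or lying, it fits any pocket.
- drink_can: Red drink can, 66 mm across, 115 mm tall; origin at the centre of its underside. Leave it alone.
- jar: Small amber jar, 48 mm across, 50 mm tall; origin at the centre of its underside. Leave it alone.
- screwdriver: Screwdriver lying on the bench, 150 mm long; origin under its middle. Leave it alone.
- pliers: Blue-handled pliers lying on the bench, 150 mm long; origin under the middle. Leave it alone.
- spacer1: Flat brass spacer ring lying on the mat among the beads, 26 mm across, 6 mm thick; origin at the centre of its underside. Leave it alone.
- spacer2: Second brass spacer ring, like the first. Leave it alone.

How it is judged (in metres and radians):
On the way, in this order (a step that is already met when the one before it is completed fails the run):
1. the toggle has been flipped over to off (value of joint lever below 0.1 rad), for 0.2 s.
2. with the heater off, the cover lies flat on the cork board (value of joint lever below 0.1 rad and x of cover in the frame of rest between -0.027 and 0.027 m and y of cover in the frame of rest between -0.027 and 0.027 m and z of cover in the frame of rest between 0.004 and 0.013 m and angle between cover's own z axis and vertical below 0.1 rad and angle between the y axis of cover and the y axis of rest, either way round below 0.3 rad and linear speed of cover below 0.02 m/s), for 0.2 s.
3. with the heater off, every bead is in a pocket (value of joint lever below 0.1 rad and ((horizontal distance between bead1 and pocket0 below 0.01 m and z of bead1 in the frame of pocket0 between 0.004 and 0.0145 m) or (horizontal distance between bead1 and pocket1 below 0.01 m and z of bead1 in the frame of pocket1 between 0.004 and 0.0145 m) or (horizontal distance between bead1 and pocket2 below 0.01 m and z of bead1 in the frame of pocket2 between 0.004 and 0.0145 m) or (horizontal distance between bead1 and pocket3 below 0.01 m and z of bead1 in the frame of pocket3 between 0.004 and 0.0145 m) or (horizontal distance between bead1 and pocket4 below 0.01 m and z of bead1 in the frame of pocket4 between 0.004 and 0.0145 m) or (horizontal distance between bead1 and pocket5 below 0.01 m and z of bead1 in the frame of pocket5 between 0.004 and 0.0145 m)) and ((horizontal distance between bead2 and pocket0 below 0.01 m and z of bead2 in the frame of pocket0 between 0.004 and 0.0145 m) or (horizontal distance between bead2 and pocket1 below 0.01 m and z of bead2 in the frame of pocket1 between 0.004 and 0.0145 m) or (horizontal distance between bead2 and pocket2 below 0.01 m and z of bead2 in the frame of pocket2 between 0.004 and 0.0145 m) or (horizontal distance between bead2 and pocket3 below 0.01 m and z of bead2 in the frame of pocket3 between 0.004 and 0.0145 m) or (horizontal distance between bead2 and pocket4 below 0.01 m and z of bead2 in the frame of pocket4 between 0.004 and 0.0145 m) or (horizontal distance between bead2 and pocket5 below 0.01 m and z of bead2 in the frame of pocket5 between 0.004 and 0.0145 m)) and ((horizontal distance between bead3 and pocket0 below 0.01 m and z of bead3 in the frame of pocket0 between 0.004 and 0.0145 m) or (horizontal distance between bead3 and pocket1 below 0.01 m and z of bead3 in the frame of pocket1 between 0.004 and 0.0145 m) or (horizontal distance between bead3 and pocket2 below 0.01 m and z of bead3 in the frame of pocket2 between 0.004 and 0.0145 m) or (horizontal distance between bead3 and pocket3 below 0.01 m and z of bead3 in the frame of pocket3 between 0.004 and 0.0145 m) or (horizontal distance between bead3 and pocket4 below 0.01 m and z of bead3 in the frame of pocket4 between 0.004 and 0.0145 m) or (horizontal distance between bead3 and pocket5 below 0.01 m and z of bead3 in the frame of pocket5 between 0.004 and 0.0145 m)) and ((horizontal distance between bead4 and pocket0 below 0.01 m and z of bead4 in the frame of pocket0 between 0.004 and 0.0145 m) or (horizontal distance between bead4 and pocket1 below 0.01 m and z of bead4 in the frame of pocket1 between 0.004 and 0.0145 m) or (horizontal distance between bead4 and pocket2 below 0.01 m and z of bead4 in the frame of pocket2 between 0.004 and 0.0145 m) or (horizontal distance between bead4 and pocket3 below 0.01 m and z of bead4 in the frame of pocket3 between 0.004 and 0.0145 m) or (horizontal distance between bead4 and pocket4 below 0.01 m and z of bead4 in the frame of pocket4 between 0.004 and 0.0145 m) or (horizontal distance between bead4 and pocket5 below 0.01 m and z of bead4 in the frame of pocket5 between 0.004 and 0.0145 m)) and ((horizontal distance between bead5 and pocket0 below 0.01 m and z of bead5 in the frame of pocket0 between 0.004 and 0.0145 m) or (horizontal distance between bead5 and pocket1 below 0.01 m and z of bead5 in the frame of pocket1 between 0.004 and 0.0145 m) or (horizontal distance between bead5 and pocket2 below 0.01 m and z of bead5 in the frame of pocket2 between 0.004 and 0.0145 m) or (horizontal distance between bead5 and pocket3 below 0.01 m and z of bead5 in the frame of pocket3 between 0.004 and 0.0145 m) or (horizontal distance between bead5 and pocket4 below 0.01 m and z of bead5 in the frame of pocket4 between 0.004 and 0.0145 m) or (horizontal distance between bead5 and pocket5 below 0.01 m and z of bead5 in the frame of pocket5 between 0.004 and 0.0145 m)) and ((horizontal distance between bead6 and pocket0 below 0.01 m and z of bead6 in the frame of pocket0 between 0.004 and 0.0145 m) or (horizontal distance between bead6 and pocket1 below 0.01 m and z of bead6 in the frame of pocket1 between 0.004 and 0.0145 m) or (horizontal distance between bead6 and pocket2 below 0.01 m and z of bead6 in the frame of pocket2 between 0.004 and 0.0145 m) or (horizontal distance between bead6 and pocket3 below 0.01 m and z of bead6 in the frame of pocket3 between 0.004 and 0.0145 m) or (horizontal distance between bead6 and pocket4 below 0.01 m and z of bead6 in the frame of pocket4 between 0.004 and 0.0145 m) or (horizontal distance between bead6 and pocket5 below 0.01 m and z of bead6 in the frame of pocket5 between 0.004 and 0.0145 m)) and linear speed of each of bead1, bead2, bead3, bead4, bead5, bead6 below 0.02 m/s), for 0.2 s.
4. the toggle has been flipped back to on (value of joint lever above 0.8 rad), for 0.2 s.
At the end, for the whole second after the job is handed in: Toggle snapped to on (above 0.8); every bead present at rest in a pocket (centre within 10 mm of its centre, 4 to 14.5 mm above its floor); cover at rest on the cork board, right way up, flat (0.1 rad), lengthwise (0.3 rad), centre within 27 mm of the board's in x and y (value of joint lever above 0.8 rad and x of cover in the frame of rest between -0.027 and 0.027 m and y of cover in the frame of rest between -0.027 and 0.027 m and z of cover in the frame of rest between 0.004 and 0.013 m and angle between cover's own z axis and vertical below 0.1 rad and angle between the y axis of cover and the y axis of rest, either way round below 0.3 rad and linear speed of each of cover, bead1, bead2, bead3, bead4, bead5, bead6 below 0.02 m/s and ((horizontal distance between bead1 and pocket0 below 0.01 m and z of bead1 in the frame of pocket0 between 0.004 and 0.0145 m) or (horizontal distance between bead1 and pocket1 below 0.01 m and z of bead1 in the frame of pocket1 between 0.004 and 0.0145 m) or (horizontal distance between bead1 and pocket2 below 0.01 m and z of bead1 in the frame of pocket2 between 0.004 and 0.0145 m) or (horizontal distance between bead1 and pocket3 below 0.01 m and z of bead1 in the frame of pocket3 between 0.004 and 0.0145 m) or (horizontal distance between bead1 and pocket4 below 0.01 m and z of bead1 in the frame of pocket4 between 0.004 and 0.0145 m) or (horizontal distance between bead1 and pocket5 below 0.01 m and z of bead1 in the frame of pocket5 between 0.004 and 0.0145 m)) and ((horizontal distance between bead2 and pocket0 below 0.01 m and z of bead2 in the frame of pocket0 between 0.004 and 0.0145 m) or (horizontal distance between bead2 and pocket1 below 0.01 m and z of bead2 in the frame of pocket1 between 0.004 and 0.0145 m) or (horizontal distance between bead2 and pocket2 below 0.01 m and z of bead2 in the frame of pocket2 between 0.004 and 0.0145 m) or (horizontal distance between bead2 and pocket3 below 0.01 m and z of bead2 in the frame of pocket3 between 0.004 and 0.0145 m) or (horizontal distance between bead2 and pocket4 below 0.01 m and z of bead2 in the frame of pocket4 between 0.004 and 0.0145 m) or (horizontal distance between bead2 and pocket5 below 0.01 m and z of bead2 in the frame of pocket5 between 0.004 and 0.0145 m)) and ((horizontal distance between bead3 and pocket0 below 0.01 m and z of bead3 in the frame of pocket0 between 0.004 and 0.0145 m) or (horizontal distance between bead3 and pocket1 below 0.01 m and z of bead3 in the frame of pocket1 between 0.004 and 0.0145 m) or (horizontal distance between bead3 and pocket2 below 0.01 m and z of bead3 in the frame of pocket2 between 0.004 and 0.0145 m) or (horizontal distance between bead3 and pocket3 below 0.01 m and z of bead3 in the frame of pocket3 between 0.004 and 0.0145 m) or (horizontal distance between bead3 and pocket4 below 0.01 m and z of bead3 in the frame of pocket4 between 0.004 and 0.0145 m) or (horizontal distance between bead3 and pocket5 below 0.01 m and z of bead3 in the frame of pocket5 between 0.004 and 0.0145 m)) and ((horizontal distance between bead4 and pocket0 below 0.01 m and z of bead4 in the frame of pocket0 between 0.004 and 0.0145 m) or (horizontal distance between bead4 and pocket1 below 0.01 m and z of bead4 in the frame of pocket1 between 0.004 and 0.0145 m) or (horizontal distance between bead4 and pocket2 below 0.01 m and z of bead4 in the frame of pocket2 between 0.004 and 0.0145 m) or (horizontal distance between bead4 and pocket3 below 0.01 m and z of bead4 in the frame of pocket3 between 0.004 and 0.0145 m) or (horizontal distance between bead4 and pocket4 below 0.01 m and z of bead4 in the frame of pocket4 between 0.004 and 0.0145 m) or (horizontal distance between bead4 and pocket5 below 0.01 m and z of bead4 in the frame of pocket5 between 0.004 and 0.0145 m)) and ((horizontal distance between bead5 and pocket0 below 0.01 m and z of bead5 in the frame of pocket0 between 0.004 and 0.0145 m) or (horizontal distance between bead5 and pocket1 below 0.01 m and z of bead5 in the frame of pocket1 between 0.004 and 0.0145 m) or (horizontal distance between bead5 and pocket2 below 0.01 m and z of bead5 in the frame of pocket2 between 0.004 and 0.0145 m) or (horizontal distance between bead5 and pocket3 below 0.01 m and z of bead5 in the frame of pocket3 between 0.004 and 0.0145 m) or (horizontal distance between bead5 and pocket4 below 0.01 m and z of bead5 in the frame of pocket4 between 0.004 and 0.0145 m) or (horizontal distance between bead5 and pocket5 below 0.01 m and z of bead5 in the frame of pocket5 between 0.004 and 0.0145 m)) and ((horizontal distance between bead6 and pocket0 below 0.01 m and z of bead6 in the frame of pocket0 between 0.004 and 0.0145 m) or (horizontal distance between bead6 and pocket1 below 0.01 m and z of bead6 in the frame of pocket1 between 0.004 and 0.0145 m) or (horizontal distance between bead6 and pocket2 below 0.01 m and z of bead6 in the frame of pocket2 between 0.004 and 0.0145 m) or (horizontal distance between bead6 and pocket3 below 0.01 m and z of bead6 in the frame of pocket3 between 0.004 and 0.0145 m) or (horizontal distance between bead6 and pocket4 below 0.01 m and z of bead6 in the frame of pocket4 between 0.004 and 0.0145 m) or (horizontal distance between bead6 and pocket5 below 0.01 m and z of bead6 in the frame of pocket5 between 0.004 and 0.0145 m))); the robot touches nothing.
It fails at once if another thing on the bench is shifted by more than 30 mm (distance of any of drink_can, jar, screwdriver, pliers, spacer1, spacer2 from where it was at the start of the episode above 0.03 m).
Of bead1, bead2, bead3, bead4, bead5, bead6 only 4 to 6 are there at a start; the rules pass over those that are not, and their reading is None.
At some moment in a run one of bead1, bead2, bead3, bead4, bead5, bead6 may be knocked a few centimetres aside while the robot is not near it.
Once in a run the grip may slacken for a moment while it holds something.
It also fails if it takes over 210 s, if anything falls off the work surface, if the arm or the gripper's body presses on something with over 40 N, if the wrist force passes 120 N, or if a joint passes its speed limit or range.

ROBOT

A 6-joint arm with a two-finger parallel gripper is mounted at the origin on the work surface. World frame = base frame: x ahead of the robot, y to its left, z up, the work surface at z = 0. Lengths are in m, angles in degrees, forces in N, time in s.
With the tool pointing down it reaches from about 0.2 to 0.875 m from the base axis. Payload 3.4 kg.
Tool frame: the origin (TCP) lies at the very end of the fingers, on their centre line; the grasp point (between the pads) lies 19 mm behind it (tcp_to_grasp is the distance from the TCP to the grasp point, in m); z points along the fingers, y is the line along which they close (so a half turn about z gives the same grasp; the last joint's range is limited). The gripper opens to 94 mm and grips with 3 to 60 N. Pads are 16 mm wide; open, the fingers measure 119 mm over their backs; the gripper's body (75 mm by 177 mm) begins 78 mm behind the grasp point.
Start: joints at [-78.438, 15.808, 86.224, -0, 77.962, -6.933], TCP at [0.182, -0.545, 0.205] pointing down, gripper open.
Joint ranges: [-165.64, 165.64], [-43.16, 119.46], [12.63, 154.43], [-67.54, 247.53], [6.08, 155.33], [-154.97, 154.97]. Speed limits (degrees/s): [147.25, 147.25, 180, 180, 180, 180].

INTERFACE

Orientations are given as [roll, pitch, yaw] about the fixed x, y, z axes, in that order (R = Rz(yaw) Ry(pitch) Rx(roll)).
In Python, from workcell import * gives the robot as it stands.
- The arm moves only by the tool arm_command, never from a script. Its arguments are lists of equal length, an entry for each row: "dp": the shift along the tool's x, y, z in mm, a list of three; "roll": the turn about the tool's z in rad. In form: {"dp": [[tx, ty, tz], ...], "roll": [roll, ...]}. A call has 1 to 20 rows; each row shifts and turns the commanded pose from where the row before left it, along the tool's axes as they then stand; what a row does not reach is not made up. A row lasts 1/8 s, in which the tool goes at most 62.5 mm and 10.7 degrees, less where a joint would pass 70% of its speed; a pose out of reach is approached as far as the arm can. A call is refused whole if a number of a shift passes 62.5 or a number of a turn 0.188, either way. A call with a gripper value outside its range is refused whole. "jaw" is the closure, from 0 (fully open) to 1 (shut), set as the call begins (left out, the last holds). The fingers move at their own pace and stop on an object; the grip force is fixed at half the most. Time passes only in rows, so rows that do not move let the fingers close. It gives the time, the measured TCP pose, the force, the opening and the grip force at its end, in the units of the state.
- sense(): the state, without advancing time (a new reading comes with each control period).
- grab_frame(name): name is "side" or "top" or "wrist"; returns a dict with "img" (400x640x3 uint8, red, green, blue), "range_z" (400x640 float32, m along the optical axis (not along the pixel's ray), 0 where there is no reading), "fx", "fy", "cx", "cy" (pixels), "distortion" ([k1, k2, p1, p2, k3] as OpenCV has them; the pictures are not rectified), "view" (4x4, takes a point from world to camera coordinates). Camera axes: x right, y up, looking along -z (the intrinsics and any distortion apply to the point x, -y, -z); pixel columns grow to the right and rows downward; lengths in m; the calibration is good to about 2 mm. A picture is of the moment at which its call begins.
- sign_off(): hands the job in; it is judged then, once.
Trained networks look in the newest picture that a camera, given by its name, has taken for a name from the list of things; names that differ only in an ending like _2 or _b are one class to them, and where a whole thing is asked for, a point or a joint stands for the part that bears it (a point fixed in the world has none). Each returns a list of dicts, best first, with "conf" (0 to 1); they miss things now and then, are a little off and sometimes report something else, mostly with a low value. They report only what shows in the picture. A call takes as long as a camera call.
- spot_in(query, camera): "position" ([row, column] in pixels, amid what is visible of it).
- silhouettes(query, camera): "pixels" (400x640 bool, what is visible of it) and "position" ([row, column] in pixels, amid what is visible of it).
The state is a dict: "time": time; "joints": joint angles; "qvel": joint speeds; "effort": joint torques, N m; "eef_pos": TCP position; "eef_rot": TCP orientation; "contact_force": force on the tool from outside, world axes, zero at the start; "moment": the same for the moment, N m; "grip_width": finger opening in m; "grip_force": force on a finger pad.
Only numpy, scipy, OpenCV 4.12 (cv2) and the standard library are available. Lean on these libraries where they do the work, as an engineer would, in place of code of your own. Each camera call takes 0.05 s, during which the arm holds its last target. There are 200 camera calls.

## Working session

There is one attempt and no reset: what is moved stays moved. The work goes in short steps, Python scripts to look and compute and a tool call to move; the robot and the scene stay as the last step left them, time stands still between calls to the robot, and variables do not carry over. Pictures are saved under pics/ and viewed, at most 14 in all, crops included, and the job is handed in when it is done.

Besides the shell and the picture viewer there is one more tool, called as name([rows], argument=value, ...), one row to a line, values as JSON. arm_command: Moves the arm, as the interface text tells. Its arguments: {"type":"object","properties":{"dp":{"type":"array"},"roll":{"type":"array"},"jaw":{"type":"number"}},"required":["dp","roll"]}

```bash
ls; mkdir -p pics; cat > h.py <<'E'
from workcell import *
import numpy as np, cv2
from scipy.spatial.transform import Rotation as R
def px2w(f,rc,z=None):
    """rc: Nx2 (row,col). World points from range, or at given plane height z"""
    rc=np.atleast_2d(np.array(rc,float))
    K=np.array([[f['fx'],0,f['cx']],[0,f['fy'],f['cy']],[0,0,1]])
    u=cv2.undistortPoints(rc[:,None,::-1].copy(),K,np.array(f['distortion'],float))[:,0]
    T=np.linalg.inv(np.array(f['view']))
    d=np.c_[u[:,0],-u[:,1],-np.ones(len(u))]
    if z is None:
        r=f['range_z'][rc[:,0].round().astype(int).clip(0,399),rc[:,1].round().astype(int).clip(0,639)]
        return (d*r[:,None])@T[:3,:3].T+T[:3,3]
    D=d@T[:3,:3].T; o=T[:3,3]
    return o+D*((z-o[2])/D[:,2])[:,None]
def cloud(f):
    g=np.indices((400,640)).reshape(2,-1).T
    return px2w(f,g).reshape(400,640,3)
def w2px(f,p):
    V=np.array(f['view']); q=np.atleast_2d(p)@V[:3,:3].T+V[:3,3]
    q=q*[1,-1,-1]
    K=np.array([[f['fx'],0,f['cx']],[0,f['fy'],f['cy']],[0,0,1]])
    return cv2.projectPoints(q,np.zeros(3),np.zeros(3),K,np.array(f['distortion'],float))[0][:,0]
def save(f,n): cv2.imwrite('pics/'+n,f['img'][:,:,::-1])
E
python3 - <<'E'
from h import *
np.set_printoptions(precision=4,suppress=True)
s=sense(); print(s['eef_pos'],s['eef_rot'],s['grip_width'],s['time'])
for c in('top','side'):
    f=grab_frame(c); save(f,c+'0.png')
    C=cloud(f)
    print(c,np.linalg.inv(np.array(f['view']))[:3])
    for q in ['heater','lever_tip','lever','cover','cover_tab','rest','bead1','spacer1','drink_can','jar','screwdriver','pliers']:
        for d in silhouettes(q,c):
            m=d['pixels']&(f['range_z']>0)
            p=C[m]
            if len(p)==0: continue
            print(q,round(d['conf'],2),np.round(d['position']),m.sum(),np.median(p,0),'z',np.percentile(p[:,2],[5,95]))
E
```

```text
pics
[ 0.1823 -0.5448  0.2047] [-179.9004   -0.0104   18.496 ] 0.09390337468939576 0.0
top [[-0.0284  0.9972 -0.069   0.4997]
 [-0.9994 -0.027   0.021   0.0213]
 [ 0.0191  0.0696  0.9974  1.3395]]
heater 0.78 [237. 310.] 3882 [ 0.4915 -0.0025  0.0449] z [0.0404 0.0513]
lever_tip 0.72 [217. 424.] 31 [ 0.5418 -0.3163  0.0218] z [0.0174 0.0267]
lever_tip 0.29 [132. 382.] 633 [ 0.7647 -0.1821  0.1124] z [0.0256 0.1179]
cover 0.62 [211. 311.] 1722 [ 0.5547 -0.004   0.0689] z [0.064  0.0753]
cover_tab 0.82 [215. 316.] 1726 [ 0.5547 -0.0056  0.0689] z [0.0643 0.0753]
rest 0.79 [243. 207.] 3595 [0.4847 0.2967 0.0077] z [0.0028 0.0121]
bead1 0.64 [217. 423.] 71 [ 0.542  -0.3181  0.02  ] z [0.0008 0.0261]
bead1 0.53 [215. 446.] 41 [ 0.5455 -0.3738  0.0208] z [0.0157 0.026 ]
bead1 0.45 [234. 445.] 59 [ 0.4825 -0.3681  0.0212] z [0.0114 0.0256]
bead1 0.37 [214. 402.] 51 [ 0.5523 -0.2442  0.0212] z [0.0143 0.0254]
spacer1 0.64 [235. 400.] 75 [ 0.4918 -0.2386  0.0082] z [0.0023 0.0135]
spacer1 0.6 [265. 451.] 49 [ 0.4065 -0.373   0.0092] z [0.0027 0.0144]
drink_can 0.96 [134. 383.] 626 [ 0.765  -0
[... 1360 characters left out ...]
316. 260.] 4605 [0.4842 0.3113 0.009 ] z [0.0062 0.0116]
spacer1 0.59 [180. 444.] 48 [ 0.4097 -0.3734  0.0112] z [0.005  0.0146]
spacer1 0.55 [188. 396.] 43 [ 0.4922 -0.2387  0.01  ] z [0.0053 0.0138]
spacer1 0.53 [235. 339.] 3775 [0.482  0.0252 0.0457] z [0.0177 0.0523]
drink_can 0.79 [150. 313.] 776 [ 0.7566 -0.1708  0.0773] z [0.0128 0.1171]
jar 0.79 [209. 253.] 308 [0.7309 0.1055 0.0401] z [0.009  0.0525]
jar 0.65 [210. 326.] 1456 [0.5501 0.0101 0.0698] z [0.0578 0.0877]
screwdriver 0.87 [247. 205.] 283 [0.7268 0.2792 0.0222] z [0.0122 0.0273]
screwdriver 0.61 [236. 343.] 3768 [0.4814 0.0299 0.0457] z [0.018  0.0515]
pliers 0.48 [156. 346.] 327 [ 0.7088 -0.2851  0.0092] z [0.0002 0.0139]
```

```bash
python3 - <<'E'
import cv2
a=cv2.imread('pics/top0.png'); b=cv2.imread('pics/side0.png')
cv2.imwrite('pics/t0.png',cv2.resize(a[110:330,150:480],None,fx=2.4,fy=2.4,interpolation=cv2.INTER_CUBIC))
cv2.imwrite('pics/s0.png',cv2.resize(b[130:400,150:480],None,fx=2.2,fy=2.2,interpolation=cv2.INTER_CUBIC))
E
```

```text
(no output)
```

View pics/t0.png

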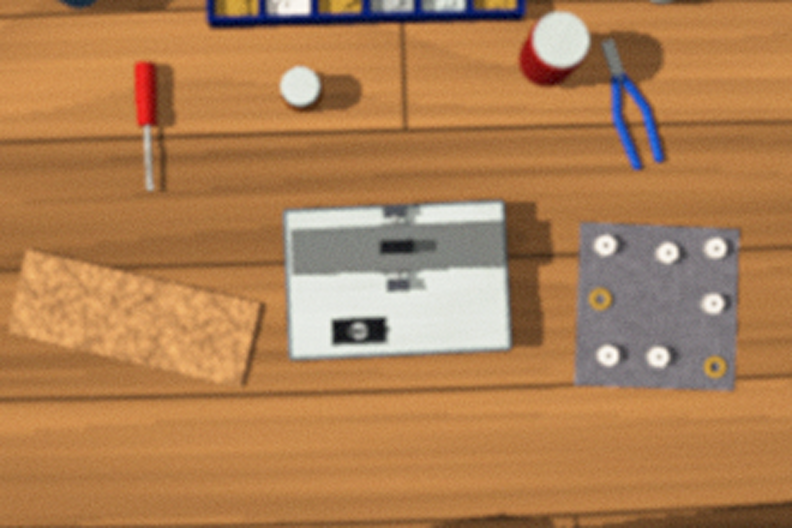

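View pics/s0.png

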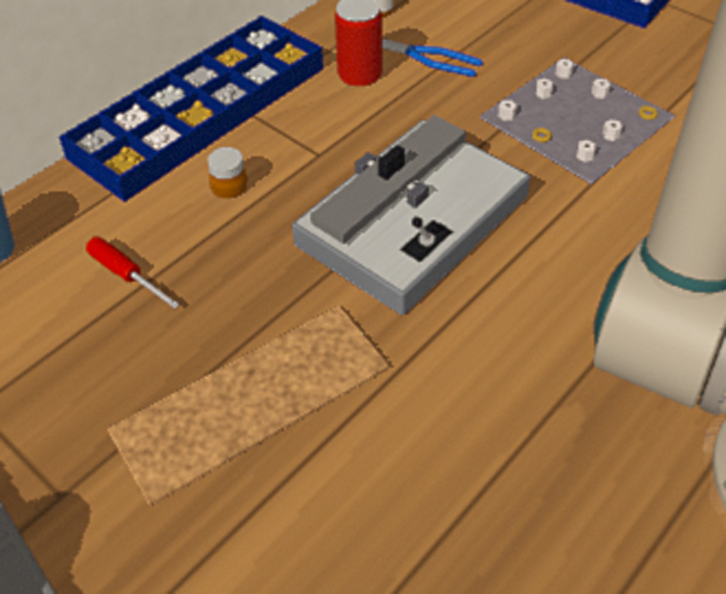

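The views show six white beads and two brass rings on the mat (top crop x 580–740). The heater is in the middle, with its lever leaning to +y at (358,331). The cork board is on the left at (135,317), tilted about 13°.

```bash
cat > fit.py <<'E'
from h import *
np.set_printoptions(precision=4,suppress=True)
def rect(xy):
    (c,s,a)=cv2.minAreaRect((xy*1000).astype(np.float32))
    if s[0]>s[1]: s=s[::-1]; a+=90   # s=(short,long); long axis at angle a+90
    yaw=(a+90)%180-90
    return np.array(c)/1000,s,yaw
def main():
    for c in('top','side'):
        f=grab_frame(c); C=cloud(f); img=f['img']
        for q,z0,z1 in(('heater',.037,.095),('rest',.003,.014)):
            best=None
            for d in silhouettes(q,c):
                m=d['pixels']
                if m.sum()<2000: continue
                m=cv2.morphologyEx(m.astype(np.uint8),cv2.MORPH_OPEN,np.ones((3,3)))>0
                p=px2w(f,np.argwhere(m),z=.045 if q=='heater' else .008) 
                p=C[m&(f['range_z']>0)] 
                p=p[(p[:,2]>z0)&(p[:,2]<z1)]
                h=(p[:,2]<.056) if q=='heater' else slice(None)
                print(c,q,round(d['conf'],2),*rect(p[h][:,:2]));break
        m=(img.min(2)>140)&(img.max(2).astype(int)-img.min(2)<40)&(C[:,:,2]>.012)&(C[:,:,2]<.03)&(abs(C[:,:,0]-.48)<.12)&(abs(C[:,:,1]+.31)<.12)
        n,l,st,ce=cv2.connectedComponentsWithStats(m.astype(np.uint8))
        for i in range(1,n):
            if st[i,4]>8: print(c,'bead',st[i,4],px2w(f,ce[i][::-1],z=.022)[0])
        # tab: top of black tab z~.097
        for nm,m in(('tab',(C[:,:,2]>.09)&(C[:,:,2]<.105)),('ball',(C[:,:,2]>.08)&(C[:,:,2]<.105)&(C[:,:,0]<.48))):
            m=m&(abs(C[:,:,0]-.5)<.1)&(abs(C[:,:,1])<.12)
            print(c,nm,m.sum(),C[m].mean(0) if m.any() else '')
    f=grab_frame('wrist'); s=sense()
    V=np.linalg.inv(np.array(f['view'])); Rt=R.from_euler('xyz',s['eef_rot'],degrees=True).as_matrix()
    print('cam in tool',Rt.T@(V[:3,3]-s['eef_pos'])); print(Rt.T@V[:3,:3],f['fx'])
if __name__=='__main__': main()
E
python3 fit.py
```

```text
top heater 0.84 [ 0.5198 -0.0066] (170.5709991455078, 250.77163696289062) 0.9538307785987854
top rest 0.68 [0. 0.] (0.0, 0.0) 0.0
top bead 50 [ 0.5519 -0.2445  0.022 ]
top bead 52 [ 0.545  -0.3742  0.022 ]
top bead 51 [ 0.5411 -0.318   0.022 ]
top bead 55 [ 0.4831 -0.369   0.022 ]
top bead 48 [ 0.4281 -0.2437  0.022 ]
top bead 52 [ 0.4245 -0.3033  0.022 ]
top tab 96 [0.5368 0.0069 0.0964]
top ball 21 [0.4642 0.0556 0.0942]
side heater 0.97 [ 0.5214 -0.0051] (172.15830993652344, 252.94085693359375) 0.9735523462295532
side rest 0.72 [0.4873 0.296 ] (106.05686950683594, 284.6808776855469) -14.024627685546875
side bead 38 [ 0.5455 -0.3724  0.022 ]
side bead 40 [ 0.5408 -0.3149  0.022 ]
side bead 40 [ 0.4813 -0.367   0.022 ]
side bead 41 [ 0.5518 -0.2418  0.022 ]
side bead 44 [ 0.4225 -0.2984  0.022 ]
side bead 46 [ 0.4256 -0.2408  0.022 ]
side tab 91 [0.5349 0.01   0.0961]
side ball 24 [0.4637 0.0587 0.0943]
cam in tool [ 0.0692  0.0011 -0.1794]
[[ 0.0008  0.9711  0.2387]
 [ 1.     -0.0005 -0.0013]
 [-0.0011  0.2387 -0.9711]] 354.362609882982
```

arm_command([
  [0, 0, 0],
  [0, 0, 0],
  [0, 0, 0],
  [0, 0, 0],
  [0, 0, 0],
  [0, 0, 0],
  [0, 0, 0],
  [0, 0, 0],
  [52, 24, 0],
  [52, 24, 0],
  [52, 24, 0],
  [52, 24, 0],
  [52, 24, 0],
  [52, 24, 0],
  [52, 24, 0],
  [52, 24, 0],
  [52, 24, 0],
  [52, 24, 0],
  [52, 24, 0],
  [52, 24, 0],
], roll=[-0.158, -0.158, -0.158, -0.158, -0.158, -0.158, -0.158, -0.158, 0, 0, 0, 0, 0, 0, 0, 0, 0, 0, 0, 0], jaw=1)

```text
time: 4.15
eef_pos: [0.461, 0.0851, 0.2058]
eef_rot: [179.9, 0.0, 90.9]
contact_force: [1.3, -0.1, -0.1]
grip_width: 0.0001
grip_force: 0.0
```

```bash
cat > go.py <<'E'
import sys
from h import *
H=(np.array([.5206,-.006]),.95); B=(np.array([.4873,.296]),-14.)
def own(F,x,y):
    a=np.radians(F[1]); return F[0]+np.array([np.cos(a)*x-np.sin(a)*y,np.sin(a)*x+np.cos(a)*y])
def go(x,y,z,yaw=None):
    s=sense(); p=np.array(s['eef_pos']); r=s['eef_rot']; y0=r[2]
    if yaw is None: yaw=y0
    d=(yaw-y0+180)%360-180
    rot=lambda w:(R.from_euler('z',w-y0,degrees=True)*R.from_euler('xyz',r,degrees=True)).as_matrix()
    D=np.array([x,y,z])-p
    print('t',round(s['time'],2),'at',p.round(4),'rpy',np.round(r,2),'grip',round(s['grip_width'],4),'F',np.round(s['contact_force'],1))
    print('roll',round(-np.radians(d),3),'| after roll dp mm',(rot(yaw).T@D*1000).round(1),'| before roll',(rot(y0).T@D*1000).round(1))
E
python3 -c "
from go import *
go(*own(H,-55,92),.082,90.95)"
```

```text
t 4.15 at [0.461  0.0851 0.2058] rpy [1.7993e+02 3.0000e-02 9.0940e+01] grip 0.0001 F [ 1.3 -0.1 -0.1]
roll -0.0 | after roll dp mm [ 9.1908e+04 -5.4942e+04  1.8900e+01] | before roll [ 9.19031e+04 -5.49501e+04  1.89000e+01]
```

arm_command([
  [0, 3, 30],
  [0, 0, 40],
  [0, 0, 40],
  [0, 0, 14],
  [0, 0, 0],
  [-6, 0, 0],
  [-6, 0, 0],
  [-6, 0, 0],
  [-6, 0, 0],
  [-6, 0, 0],
  [-6, 0, 0],
  [-6, 0, 0],
  [-4, 0, 0],
  [0, 0, 0],
  [0, 0, 0],
  [4, 0, 0],
  [0, 0, -40],
  [0, 0, -40],
  [0, 0, -40],
  [0, 0, 0],
], roll=[0, 0, 0, 0, 0, 0, 0, 0, 0, 0, 0, 0, 0, 0, 0, 0, 0, 0, 0, 0])

```text
time: 6.65
eef_pos: [0.4663, 0.0415, 0.2045]
eef_rot: [179.6, 0.0, 90.9]
contact_force: [-0.5, 0.1, -0.3]
grip_width: 0.0005
grip_force: 0.0
```

```bash
sed -i 's|    a=np.radians(F\[1\]);|    x,y=x/1000,y/1000; a=np.radians(F[1]);|' go.py
python3 -c "
from fit import *; main()
from go import *
go(*own(H,35,0),.072,90.95)
f=grab_frame('wrist');save(f,'w1.png')"
```

```text
top heater 0.98 [ 0.5197 -0.0071] (170.31790161132812, 249.2462921142578) 0.9841006994247437
top rest 0.77 [0.4855 0.3026] (99.53640747070312, 274.52520751953125) -14.199745178222656
top bead 35 [ 0.5534 -0.2457  0.022 ]
top bead 50 [ 0.5451 -0.3746  0.022 ]
top bead 51 [ 0.5412 -0.3184  0.022 ]
top bead 30 [ 0.4817 -0.3707  0.022 ]
top bead 42 [ 0.4279 -0.2434  0.022 ]
top bead 48 [ 0.4243 -0.3037  0.022 ]
top tab 62 [ 0.5546 -0.0084  0.0965]
top ball 0 
side heater 0.83 [ 0.5205 -0.0065] (172.49185180664062, 253.9867706298828) 0.27933233976364136
side rest 0.85 [0.4876 0.2973] (105.98816680908203, 280.72589111328125) -14.467689514160156
side bead 40 [ 0.5452 -0.3729  0.022 ]
side bead 35 [ 0.5413 -0.3167  0.022 ]
side bead 28 [ 0.424  -0.3038  0.022 ]
side bead 23 [ 0.4232 -0.2336  0.022 ]
side tab 94 [0.5359 0.0017 0.0962]
side ball 30 [0.4647 0.0225 0.0913]
cam in tool [ 0.068   0.0004 -0.1793]
[[ 0.0009  0.9708  0.2398]
 [ 1.     -0.0008 -0.0004]
 [-0.0002  0.2398 -0.9708]] 354.362609882982
t 7.0 at [0.4633 0.0413 0.2002] rpy [-179.85   -0.01   90.92] grip 0.0005 F [ 0.4 -0.9 -0. ]
roll -0.001 | after roll dp mm [-48.3  91.9 127.9] | before roll [-48.2  91.9 127.9]
```

View pics/w1.png

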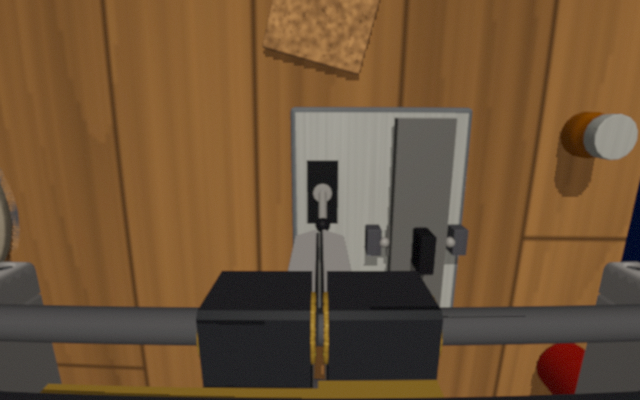

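Lever is off (ball near pixel (322,222), leaning towards −y). Next is the cover tab.

arm_command([
  [-12, 23, 0],
  [-12, 23, 0],
  [-12, 23, 0],
  [-12, 23, 0],
  [0, 0, 30],
  [0, 0, 30],
  [0, 0, 30],
  [0, 0, 15],
  [0, 0, 10],
  [0, 0, 6],
  [0, 0, 3],
  [0, 0, 0],
  [0, 0, 0],
], roll=[0, 0, 0, 0, 0, 0, 0, 0, 0, 0, 0, 0, 0], jaw=0.4)

```text
time: 8.68
eef_pos: [0.5572, -0.0053, 0.078]
eef_rot: [179.9, 0.0, 90.9]
contact_force: [-0.3, 0.5, -0.3]
grip_width: 0.0565
grip_force: 0.0
```

arm_command([
  [0, 0, 0],
  [0, 0, 0],
  [0, 0, 0],
  [0, 0, 0],
  [0, 0, 0],
  [0, 0, 0],
  [0, 0, 0],
  [0, 0, 0],
], roll=[0, 0, 0, 0, 0, 0, 0, 0], jaw=1)

```text
time: 9.68
eef_pos: [0.5568, -0.0053, 0.0774]
eef_rot: [-180.0, 0.0, 90.9]
contact_force: [-0.4, -0.1, -0.2]
grip_width: 0.0135
grip_force: 30.0
```

arm_command([
  [0, 0, -3],
  [0, 0, -3],
  [0, 0, -3],
  [0, 0, -3],
  [0, 0, -3],
  [0, 0, -5],
  [0, 0, -10],
  [0, 0, -15],
  [0, 0, -15],
  [0, 0, -15],
  [0, 0, -15],
  [0, 0, 0],
], roll=[0, 0, 0, 0, 0, 0, 0, 0, 0, 0, 0, 0])

```text
time: 11.18
eef_pos: [0.5578, -0.0054, 0.1691]
eef_rot: [179.8, 0.0, 90.9]
contact_force: [0.1, 1.0, -1.5]
grip_width: 0.0135
grip_force: 30.0
```

```bash
python3 - <<'E'
from go import *
go(.4873,.298,.2,76.4)
f=grab_frame('side');save(f,'s1.png'); C=cloud(f)
m=(C[...,2]>.11)&(C[...,2]<.17)&(abs(C[...,0]-.555)<.05)&(abs(C[...,1])<.14)
p=C[m]; print(m.sum(),p.mean(0),np.percentile(p[:,1],[2,98]),np.percentile(p[:,2],[5,50,95]))
E
```

```text
t 11.18 at [ 0.5578 -0.0054  0.1691] rpy [1.7982e+02 3.0000e-02 9.0920e+01] grip 0.0135 F [ 0.1  1.  -1.5]
roll 0.253 | after roll dp mm [ 278.3 -139.8  -31.5] | before roll [304.5 -65.6 -31.3]
1349 [0.55040118 0.01509075 0.15966474] [-0.11363278  0.10961301] [0.14864429 0.16118184 0.16383067]
```

View pics/s1.png

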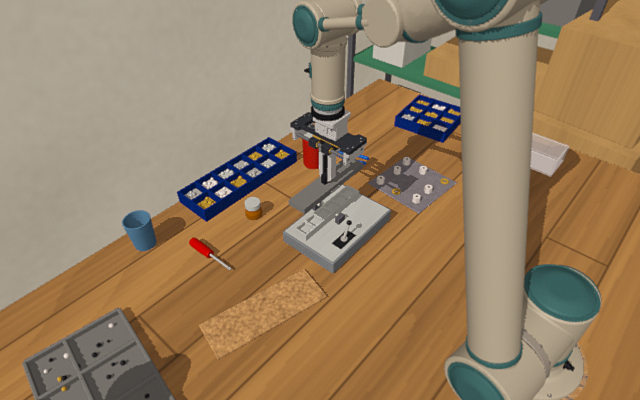

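arm_command([
  [20, -4.6, 0],
  [38, -8, 0],
  [38, -8, 0],
  [38, -8, 0],
  [38, -8, 0],
  [38, -8, 0],
  [38, -8, 0],
  [38, -8, 0],
  [18, -5, 0],
  [0, 0, 0],
  [0, 0, 0],
  [0, 0, 0],
  [0, 0, 0],
  [0, 0, 25],
  [0, 0, 25],
  [0, 0, 25],
  [0, 0, 20],
  [0, 0, 10],
  [0, 0, 0],
], roll=[0, 0, 0, 0, 0, 0, 0, 0, 0, 0.08, 0.08, 0.08, 0.025, 0, 0, 0, 0, 0, 0])

```text
time: 13.6
eef_pos: [0.4859, 0.2974, 0.0619]
eef_rot: [-179.9, 0.1, 75.7]
contact_force: [-0.2, 0.0, -0.7]
grip_width: 0.0139
grip_force: 30.0
```

```bash
python3 - <<'E'
from go import *
from fit import rect
go(.4873,.298,.0345,75.8)
f=grab_frame('side'); C=cloud(f)
m=(C[...,2]>.03)&(C[...,2]<.075)&(abs(C[...,0]-.4873)<.09)&(abs(C[...,1]-.298)<.16)
p=C[m]; print('cover',rect(p[:,:2]),np.percentile(p[:,2],[5,50,95]))
m=(C[...,2]>.004)&(C[...,2]<.013)&(abs(C[...,0]-.4873)<.12)&(abs(C[...,1]-.298)<.17)
print('cork',rect(C[m][:,:2]))
E
```

```text
t 13.6 at [0.4859 0.2974 0.0619] rpy [-179.94    0.06   75.74] grip 0.0139 F [-0.2  0.  -0.7]
roll -0.001 | after roll dp mm [ 1.   1.2 27.4] | before roll [ 1.   1.2 27.4]
cover (array([0.4846, 0.2968]), (56.984413146972656, 231.2846221923828), -14.855949401855469) [0.0425 0.054  0.057 ]
cork (array([0.4872, 0.2981]), (237.682861328125, 339.4918518066406), 0.14226070046424866)
```

arm_command([
  [2, 2, 10],
  [0, 0, 8],
  [0, 0, 5],
  [0, 0, 3],
  [0, 0, 2],
  [0, 0, 1],
  [0, 0, 0],
  [0, 0, 0],
], roll=[0, 0, 0, 0, 0, 0, 0, 0])

```text
time: 14.65
eef_pos: [0.4889, 0.2991, 0.0336]
eef_rot: [180.0, -0.0, 75.7]
contact_force: [-0.5, 0.5, -0.2]
grip_width: 0.0137
grip_force: 30.0
```

arm_command([
  [0, 0, 1],
  [0, 0, 0.5],
  [0, 0, 0],
], roll=[0, 0, 0])

```text
time: 15.02
eef_pos: [0.4889, 0.2991, 0.0324]
eef_rot: [180.0, -0.0, 75.7]
contact_force: [-1.3, -0.1, 4.7]
grip_width: 0.0138
grip_force: 30.0
```

arm_command([
  [0, 0, 0],
  [0, 0, 0],
  [0, 0, 0],
  [0, 0, 0],
  [0, 0, 0],
  [0, 0, -15],
  [0, 0, -30],
  [0, 0, -40],
  [0, 0, -40],
  [0, 0, -40],
  [0, 0, 0],
], roll=[0, 0, 0, 0, 0, 0, 0, 0, 0, 0, 0], jaw=0.4)

```text
time: 16.4
eef_pos: [0.491, 0.3001, 0.2017]
eef_rot: [179.6, -0.3, 75.7]
contact_force: [0.7, 0.0, 0.0]
grip_width: 0.0563
grip_force: 0.0
```

```bash
python3 - <<'E'
from go import *
from fit import rect
go(.49,-.31,.20,90)
f=grab_frame('side'); C=cloud(f)
m=(C[...,2]>.016)&(C[...,2]<.06)&(abs(C[...,0]-.4873)<.09)&(abs(C[...,1]-.298)<.16)
p=C[m]; print('cover',rect(p[:,:2]),np.percentile(p[:,2],[5,50,95]))
pl=p[p[:,2]<.03]; A=np.c_[pl[:,:2],np.ones(len(pl))]; print(np.linalg.lstsq(A,pl[:,2],rcond=None)[0])
E
```

```text
t 16.4 at [0.491  0.3001 0.2017] rpy [179.59  -0.32  75.74] grip 0.0563 F [0.7 0.  0. ]
roll -0.249 | after roll dp mm [-610.1   -1.    -1.7] | before roll [-591.6  149.4   -0.6]
cover (array([0.4948, 0.297 ]), (68.19502258300781, 230.56068420410156), -14.16424560546875) [0.0199 0.0249 0.0457]
[ 0.0364 -0.0104  0.0099]
```

arm_command([
  [0, 0, 0],
  [0, 0, 0],
  [-20, 0, -10],
  [-44, -1, -10],
  [-44, -1, -10],
  [-44, -1, 0],
  [-44, -1, 0],
  [-44, -1, 0],
  [-44, -1, 0],
  [-44, -1, 0],
  [-44, -1, 0],
  [-44, -1, 0],
  [-44, -1, 0],
  [-44, -1, 0],
  [-44, -1, 0],
  [-44, -1, 0],
  [-44, -1, 0],
  [-24, -1, 0],
  [0, 0, 0],
], roll=[-0.132, -0.132, 0, 0, 0, 0, 0, 0, 0, 0, 0, 0, 0, 0, 0, 0, 0, 0, 0], jaw=0.5)

```text
time: 18.82
eef_pos: [0.4827, -0.3621, 0.2265]
eef_rot: [-179.9, -0.1, 90.7]
contact_force: [-0.7, 0.2, -0.0]
grip_width: 0.0467
grip_force: 0.0
```

```bash
cat > beads.py <<'E'
from go import *
def beads(c='wrist',v=False):
    f=grab_frame(c); C=cloud(f); i=f['img'].astype(int)
    m=(i.min(2)>130)&(i.max(2)-i.min(2)<45)&(C[...,2]>.010)&(C[...,2]<.034)&(abs(C[...,0]-.48)<.14)&(abs(C[...,1]+.31)<.14)
    n,l,st,ce=cv2.connectedComponentsWithStats(m.astype(np.uint8)); out=[]
    for k in range(1,n):
        if st[k,4]<12: continue
        q=C[(l==k)]; t=q[q[:,2]>.018]
        if len(t)<5: continue
        px=np.argwhere((l==k)&(C[...,2]>.018))
        hull=px2w(f,px,z=.022)[:,:2]
        (cx,cy),r=cv2.minEnclosingCircle((hull*1000).astype(np.float32))
        out.append((cx/1000,cy/1000)); print(c,'bead %.4f %.4f r%.1f n%d z%.4f'%(cx/1000,cy/1000,r,st[k,4],np.median(t[:,2])))
    return f,out
E
python3 - <<'E'
from beads import *
f,o=beads(); save(f,'w2.png')
for c in ('top','side'): beads(c)
go(.545,-.374,.0115,90.95)
# heater check with brightness: block top corners
f=grab_frame('top'); C=cloud(f)
m=(C[...,2]>.059)&(C[...,2]<.075)&(abs(C[...,0]-.555)<.05)&(abs(C[...,1])<.13)
from fit import rect
print('block',rect(C[m][:,:2]),m.sum())
E
```

```text
wrist bead 0.4287 -0.2474 r11.2 n332 z0.0221
wrist bead 0.5549 -0.2487 r11.2 n329 z0.0222
wrist bead 0.4252 -0.3053 r11.4 n300 z0.0221
wrist bead 0.5436 -0.3212 r11.4 n291 z0.0221
wrist bead 0.4840 -0.3724 r11.3 n284 z0.0222
wrist bead 0.5479 -0.3784 r11.5 n282 z0.0223
top bead 0.5517 -0.2453 r10.3 n52 z0.0211
top bead 0.5451 -0.3746 r11.3 n54 z0.0214
top bead 0.5417 -0.3185 r10.9 n53 z0.0224
top bead 0.4843 -0.3681 r11.8 n57 z0.0216
top bead 0.4283 -0.2444 r10.7 n52 z0.0222
top bead 0.4246 -0.3042 r11.0 n57 z0.0213
side bead 0.5478 -0.3761 r12.9 n45 z0.0234
side bead 0.5431 -0.3165 r13.8 n44 z0.0229
side bead 0.4817 -0.3691 r14.8 n48 z0.0225
side bead 0.5531 -0.2441 r13.7 n46 z0.0222
side bead 0.4265 -0.3009 r14.0 n51 z0.0226
side bead 0.4267 -0.2435 r13.3 n53 z0.0224
t 18.98 at [ 0.4835 -0.3595  0.2271] rpy [-1.7999e+02 -7.0000e-02  9.0890e+01] grip 0.0468 F [ 0.1 -0.1 -0.9]
roll -0.001 | after roll dp mm [-15.8  61.3 215.6] | before roll [-15.7  61.3 215.6]
block (array([ 0.5548, -0.0053]), (95.54281616210938, 220.07171630859375), -1.7671966552734375) 597
```

View pics/w2.png

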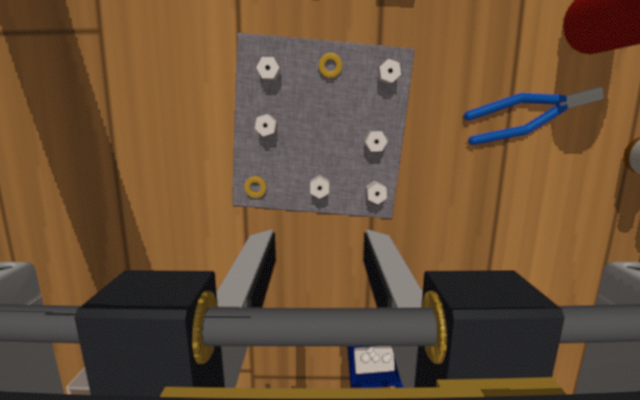

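The wrist view shows six beads at (267,68), (390,70), (265,125), (376,141), (319,187) and (376,192). The rings are at (330,65) and (255,187). Next I hover over the near-right bead and check.

arm_command([
  [-5, 20, 20],
  [-6, 22, 30],
  [-6, 21, 40],
  [0, 0, 40],
  [0, 0, 25],
  [0, 0, 10],
  [0, 0, 0],
  [0, 0, 0],
], roll=[0, 0, 0, 0, 0, 0, 0, 0])

```text
time: 20.02
eef_pos: [0.5478, -0.3775, 0.0636]
eef_rot: [179.9, 0.1, 90.9]
contact_force: [0.8, 0.5, -0.1]
grip_width: 0.0469
grip_force: 0.0
```

```bash
python3 - <<'E'
from beads import *
f,o=beads(); save(f,'w3.png')
go(.547,-.3765,.0115,90.95)
E
```

```text
wrist bead 0.4288 -0.2474 r11.3 n563 z0.0221
wrist bead 0.5548 -0.2490 r11.1 n695 z0.0221
wrist bead 0.4250 -0.3052 r11.4 n895 z0.0221
wrist bead 0.5440 -0.3211 r11.5 n862 z0.0222
wrist bead 0.4839 -0.3721 r11.8 n853 z0.0222
wrist bead 0.5476 -0.3782 r11.6 n853 z0.0222
t 20.07 at [ 0.5478 -0.3776  0.0637] rpy [1.7987e+02 1.1000e-01 9.0870e+01] grip 0.0471 F [-0.2  0.1  0.1]
roll -0.001 | after roll dp mm [ 1.2 -0.9 52.2] | before roll [ 1.2 -0.9 52.2]
```

View pics/w3.png

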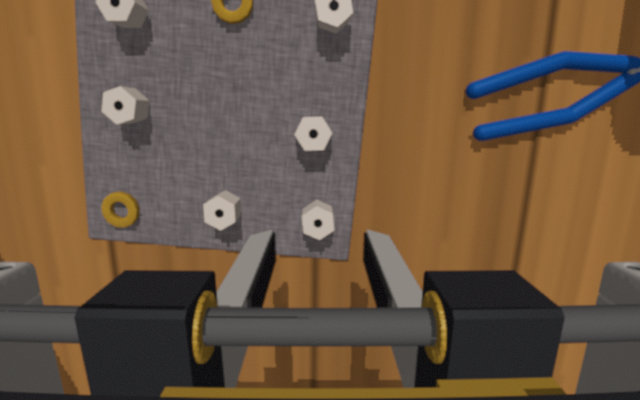

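Bead is at (318,220), centred between the fingers. Descend and grip.

arm_command([
  [0, 0, 20],
  [0, 0, 20],
  [0, 0, 9],
  [0, 0, 3],
  [0, 0, 0],
  [0, 0, 0],
], roll=[0, 0, 0, 0, 0, 0])

```text
time: 20.82
eef_pos: [0.5474, -0.3776, 0.0108]
eef_rot: [179.9, 0.1, 90.9]
contact_force: [0.2, 0.2, 0.1]
grip_width: 0.0473
grip_force: 0.0
```

arm_command([
  [0, 0, 0],
  [0, 0, 0],
  [0, 0, 0],
  [0, 0, 0],
  [0, 0, 0],
  [0, 0, 0],
  [0, 0, -15],
  [0, 0, -30],
  [0, 0, -30],
  [0, 0, -30],
  [0, 0, -20],
  [0, 0, 0],
], roll=[0, 0, 0, 0, 0, 0, 0, 0, 0, 0, 0, 0], jaw=1)

```text
time: 22.32
eef_pos: [0.548, -0.378, 0.1377]
eef_rot: [179.8, 0.2, 90.9]
contact_force: [0.2, -0.2, -0.2]
grip_width: 0.0219
grip_force: 30.0
```

arm_command([
  [20, 1, -20],
  [34, 1, -20],
  [34, 1, -22],
  [34, 1, 0],
  [34, 1, 0],
  [34, 1, 0],
  [34, 1, 0],
  [24, 1, 0],
  [0, 0, 0],
  [0, 0, 0],
], roll=[0, 0, 0, 0, 0, 0, 0, 0, 0, 0])

```text
time: 23.58
eef_pos: [0.5511, -0.1291, 0.1971]
eef_rot: [-180.0, 0.0, 90.9]
contact_force: [0.9, 0.1, 0.4]
grip_width: 0.0223
grip_force: 30.0
```

```bash
python3 - <<'E'
from go import *
f=grab_frame('wrist'); save(f,'w4.png'); C=cloud(f)
go(*own(H,35,-90),.2,90.95)
# rectified orthophoto of block plane z=.065, 2px/mm, x .50..0.61 , y -.13...12
X,Y=np.meshgrid(np.arange(.50,.61,.0005),np.arange(.125,-.135,-.0005))
P=np.c_[X.ravel(),Y.ravel(),np.full(X.size,.065)]
uv=w2px(f,P).astype(np.float32).reshape(X.shape+(2,))
o=cv2.remap(f['img'],uv[...,0],uv[...,1],cv2.INTER_LINEAR)
cv2.imwrite('pics/o4.png',cv2.resize(o[:,:,::-1],None,fx=1.1,fy=1.1))
# depth: floor points
m=(C[...,2]>.048)&(C[...,2]<.057)&(abs(C[...,0]-.555)<.02)&(abs(C[...,1])<.12)
n,l,st,ce=cv2.connectedComponentsWithStats(cv2.erode(m.astype(np.uint8),np.ones((3,3))))
for k in range(1,n):
    if st[k,4]>50:
        q=C[l==k]; lo,hi=np.percentile(q[:,:2],[2,98],axis=0); print(st[k,4],(lo+hi)/2,hi-lo)
E
```

```text
t 23.62 at [ 0.5511 -0.1296  0.197 ] rpy [-1.7999e+02  3.0000e-02  9.0840e+01] grip 0.0222 F [-1.  -0.  -0.4]
roll -0.002 | after roll dp mm [34.1  6.5 -3. ] | before roll [34.1  6.5 -3. ]
1206 [0.55680549 0.01275671] [0.02827038 0.0270048 ]
1144 [ 0.55763169 -0.02461308] [0.02766465 0.0281221 ]
1111 [ 0.55834366 -0.06120631] [0.0278829  0.02934587]
953 [ 0.55904619 -0.09818715] [0.02831396 0.02827094]
```

View pics/w4.png

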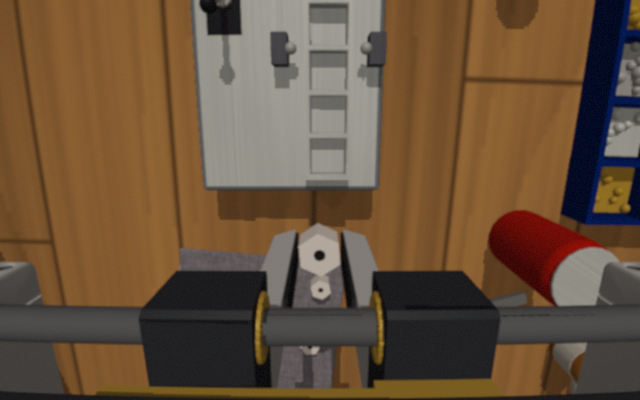

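View pics/o4.png

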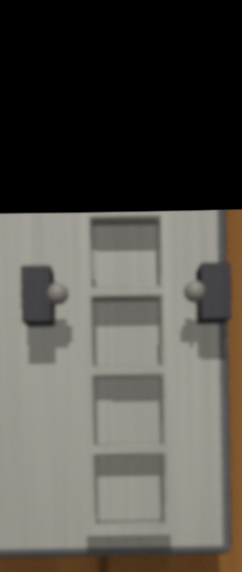

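Pockets are visible, and the bead is held level at (319,255). Pocket 0 is at (0.559, −0.097) in the wrist camera's frame. Placing there.

arm_command([
  [16, 4, 10],
  [16, 4.4, 30],
  [0, 0, 40],
  [0, 0, 25],
  [0, 0, 14],
  [0, 0, 7],
  [0, 0, 2],
  [0, 0, 0],
  [0, 0, 0],
], roll=[0, 0, 0, 0, 0, 0, 0, 0, 0])

```text
time: 24.75
eef_pos: [0.5597, -0.0971, 0.0698]
eef_rot: [179.9, 0.0, 90.9]
contact_force: [-0.4, 0.6, -0.5]
grip_width: 0.0222
grip_force: 30.0
```

```bash
python3 - <<'E'
from go import *
f=grab_frame('wrist'); save(f,'w5.png')
go(.559,-.097,.0685,90.95)
E
```

```text
t 24.8 at [ 0.5596 -0.0971  0.0697] rpy [1.7992e+02 3.0000e-02 9.0860e+01] grip 0.0226 F [-0.2  0.1 -0.3]
roll -0.002 | after roll dp mm [ 0.1 -0.6  1.2] | before roll [ 0.1 -0.6  1.2]
```

View pics/w5.png

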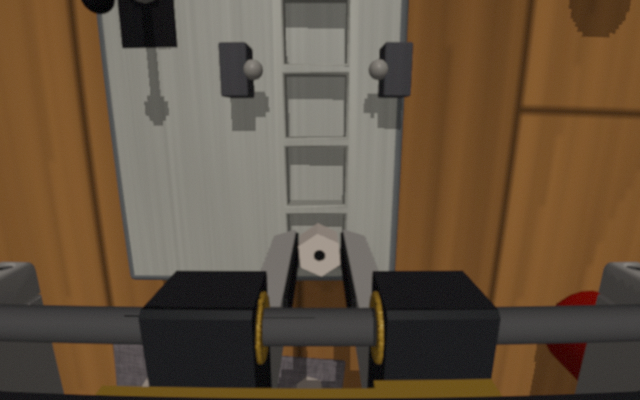

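Bead is in line with pocket 0 (row centre ~317, bead 319). Release, rise, and fly to the next bead.

arm_command([
  [0, 0, 1],
  [0, 0, 0],
  [0, 0, 0],
  [0, 0, 0],
  [0, 0, -10],
  [0, 0, -25],
  [0, 0, -40],
  [0, 0, -40],
  [0, 0, 0],
], roll=[0, 0, 0, 0, 0, 0, 0, 0, 0], jaw=0.68)

```text
time: 25.92
eef_pos: [0.5616, -0.0976, 0.1872]
eef_rot: [179.5, 0.1, 90.9]
contact_force: [0.7, -0.7, 0.3]
grip_width: 0.0302
grip_force: 0.0
```

```bash
python3 - <<'E'
from beads import *
beads('top')
f=grab_frame('side'); C=cloud(f); i=f['img'].astype(int)
m=(i.min(2)>190)&(i.max(2)-i.min(2)<50)&(C[...,2]>.06)&(C[...,2]<.085)&(abs(C[...,0]-.557)<.04)&(abs(C[...,1])<.13)
print('pocketed',m.sum(),C[m].mean(0) if m.any() else '')
go(.544,-.3212,.0115,90.95)
E
```

```text
top bead 0.5417 -0.3185 r10.9 n48 z0.0209
top bead 0.4660 -0.3958 r11.5 n55 z0.0221
top bead 0.4274 -0.2463 r9.7 n28 z0.0226
top bead 0.4242 -0.3035 r11.6 n55 z0.0229
pocketed 30 [ 0.55401733 -0.05952959  0.06899917]
t 26.02 at [ 0.559  -0.0969  0.1833] rpy [1.7997e+02 2.0000e-02 9.0860e+01] grip 0.0297 F [ 0.9  0.4 -0.3]
roll -0.002 | after roll dp mm [-224.   -18.8  171.9] | before roll [-224.   -18.5  171.9]
```

arm_command([
  [-20, -2, 0],
  [-36, -3, 0],
  [-40, -3, 0],
  [-40, -3, 0],
  [-40, -3, 0],
  [-30, -3, 20],
  [-18, -1.5, 30],
  [0, 0, 40],
  [0, 0, 40],
  [0, 0, 25],
  [0, 0, 12],
  [0, 0, 5],
  [0, 0, 0],
  [0, 0, 0],
], roll=[0, 0, 0, 0, 0, 0, 0, 0, 0, 0, 0, 0, 0, 0], jaw=0.5)

```text
time: 27.78
eef_pos: [0.5446, -0.3217, 0.0121]
eef_rot: [179.9, 0.1, 90.9]
contact_force: [0.6, -1.2, -0.3]
grip_width: 0.0471
grip_force: 0.0
```

arm_command([
  [0, 0, 0],
  [0, 0, 0],
  [0, 0, 0],
  [0, 0, 0],
  [0, 0, 0],
  [0, 0, 0],
  [0, 0, -15],
  [0, 0, -35],
  [0, 0, -40],
  [0, 0, -40],
  [0, 0, 0],
], roll=[0, 0, 0, 0, 0, 0, 0, 0, 0, 0, 0], jaw=1)

```text
time: 29.15
eef_pos: [0.5461, -0.3228, 0.1454]
eef_rot: [179.6, 0.3, 90.9]
contact_force: [0.2, -0.3, -0.2]
grip_width: 0.022
grip_force: 30.0
```

```bash
python3 - <<'E'
from beads import *
f,o=beads()
go(.5583,-.061,.0685,90.95)
E
```

```text
wrist bead 0.4285 -0.2468 r11.3 n494 z0.0222
wrist bead 0.5550 -0.2487 r11.3 n478 z0.0222
wrist bead 0.4250 -0.3052 r11.3 n429 z0.0222
wrist bead 0.4660 -0.3924 r10.1 n259 z0.0223
t 29.2 at [ 0.5447 -0.3218  0.1429] rpy [1.7983e+02 1.4000e-01 9.0860e+01] grip 0.022 F [-0.2  0.1  0.3]
roll -0.002 | after roll dp mm [260.7  17.7  73.8] | before roll [260.7  17.3  73.8]
```

arm_command([
  [20, 1, -20],
  [40, 2.5, 0],
  [40, 2.5, 0],
  [40, 3, 0],
  [40, 3, 0],
  [40, 3, 0],
  [25, 2, 0],
  [15.5, 0.5, 20],
  [0, 0, 35],
  [0, 0, 22],
  [0, 0, 12],
  [0, 0, 4],
  [0, 0, 1],
  [0, 0, 0],
  [0, 0, 0],
], roll=[0, 0, 0, 0, 0, 0, 0, 0, 0, 0, 0, 0, 0, 0, 0])

```text
time: 31.08
eef_pos: [0.558, -0.0606, 0.0676]
eef_rot: [179.9, 0.0, 90.8]
contact_force: [-0.1, 0.4, -0.5]
grip_width: 0.0221
grip_force: 30.0
```

```bash
python3 - <<'E'
from go import *
f=grab_frame('wrist'); save(f,'w6.png')
go(.5583,-.061,.0685,90.95)
E
```

```text
t 31.12 at [ 0.5579 -0.0606  0.0675] rpy [1.7994e+02 2.0000e-02 9.0850e+01] grip 0.0222 F [ 0.6 -0.7  0.1]
roll -0.002 | after roll dp mm [-0.4  0.4 -1. ] | before roll [-0.4  0.4 -1. ]
```

View pics/w6.png

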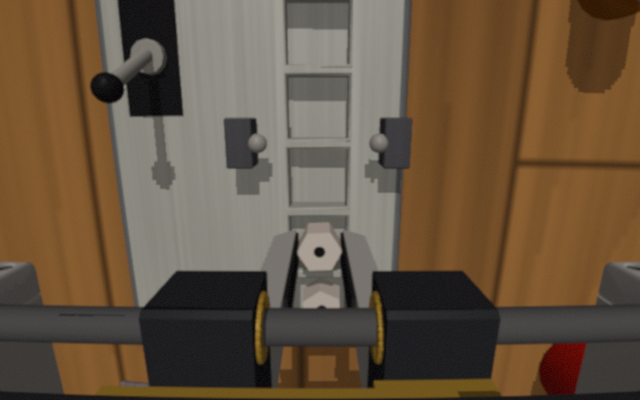

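The second bead is over pocket 1, and the first sits in pocket 0 behind it at (320,297). Release and continue.

arm_command([
  [0, 0, 0],
  [0, 0, 0],
  [0, 0, 0],
  [0, 0, 0],
  [0, 0, -10],
  [0, 0, -30],
  [0, 0, -35],
  [-15, -1, -15],
  [-35, -1, 0],
  [-40, -1, 0],
  [-40, -1, 0],
  [-36, -1, 0],
  [-22, -1, 0],
  [0, 0, 0],
], roll=[0, 0, 0, 0, 0, 0, 0, 0, 0, 0, 0, 0, 0, 0], jaw=0.68)

```text
time: 32.88
eef_pos: [0.554, -0.2499, 0.1565]
eef_rot: [-180.0, -0.0, 90.7]
contact_force: [-0.0, 0.6, 0.3]
grip_width: 0.0304
grip_force: 0.0
```

arm_command([
  [0, 0, 30],
  [0, 0, 40],
  [0, 0, 40],
  [0, 0, 20],
  [0, 0, 12],
  [0, 0, 4],
  [0, 0, 0],
  [0, 0, 0],
], roll=[0, 0, 0, 0, 0, 0, 0, 0], jaw=0.5)

```text
time: 33.88
eef_pos: [0.5551, -0.2488, 0.0119]
eef_rot: [179.9, 0.1, 90.9]
contact_force: [0.5, -0.1, 0.5]
grip_width: 0.047
grip_force: 0.0
```

arm_command([
  [0, 0, 0],
  [0, 0, 0],
  [0, 0, 0],
  [0, 0, 0],
  [0, 0, 0],
  [0, 0, 0],
  [0, 0, -15],
  [0, 0, -35],
  [0, 0, -40],
  [0, 0, -40],
  [0, 0, 0],
], roll=[0, 0, 0, 0, 0, 0, 0, 0, 0, 0, 0], jaw=1)

```text
time: 35.25
eef_pos: [0.5567, -0.2498, 0.1455]
eef_rot: [179.6, 0.3, 90.9]
contact_force: [1.0, 0.2, 0.1]
grip_width: 0.0224
grip_force: 30.0
```

```bash
python3 - <<'E'
from beads import *
f,o=beads()
go(.5576,-.025,.0685,90.95)
E
```

```text
wrist bead 0.4295 -0.2469 r11.7 n451 z0.0221
wrist bead 0.4256 -0.3045 r11.8 n414 z0.0223
t 35.3 at [ 0.5553 -0.249   0.1431] rpy [1.798e+02 1.200e-01 9.086e+01] grip 0.022 F [-0.1  0.1 -0.5]
roll -0.002 | after roll dp mm [224.    5.8  74.1] | before roll [224.1   5.4  74.1]
```

arm_command([
  [20, 1, -20],
  [40, 1, 0],
  [40, 1, 0],
  [40, 1, 0],
  [40, 1, 0],
  [28, 1, 0],
  [16, 0, 20],
  [0, 0, 35],
  [0, 0, 22],
  [0, 0, 11],
  [0, 0, 4],
  [0, 0, 1],
  [0, 0, 0],
  [0, 0, 0],
], roll=[0, 0, 0, 0, 0, 0, 0, 0, 0, 0, 0, 0, 0, 0])

```text
time: 37.05
eef_pos: [0.5575, -0.0246, 0.0686]
eef_rot: [179.9, 0.0, 90.9]
contact_force: [-0.1, -0.5, -0.8]
grip_width: 0.0223
grip_force: 30.0
```

arm_command([
  [0, 0, 0],
  [0, 0, 0],
  [0, 0, 0],
  [0, 0, 0],
  [0, 0, -10],
  [0, 0, -30],
  [0, 0, -35],
  [-15, -10, -15],
  [-30, -18, 0],
  [-35, -21, 0],
  [-40, -24, 0],
  [-40, -24, 0],
  [-35, -21, 0],
  [-25, -14.3, 0],
  [0, 0, 0],
], roll=[0, 0, 0, 0, 0, 0, 0, 0, 0, 0, 0, 0, 0, 0, 0], jaw=0.68)

```text
time: 38.92
eef_pos: [0.4262, -0.248, 0.1577]
eef_rot: [-179.9, -0.0, 90.6]
contact_force: [0.5, -0.6, 1.0]
grip_width: 0.0298
grip_force: 0.0
```

```bash
python3 - <<'E'
from beads import *
f,o=beads()
beads('top')
go(.429,-.2469,.0115,90.95)
E
```

```text
wrist bead 0.4289 -0.2467 r11.4 n417 z0.0223
wrist bead 0.4250 -0.3049 r11.9 n407 z0.0223
top bead 0.4286 -0.2442 r10.7 n48 z0.0223
t 39.02 at [ 0.4274 -0.2462  0.1577] rpy [-1.7997e+02 -5.0000e-02  9.0780e+01] grip 0.03 F [ 0.1 -0.   0.7]
roll -0.003 | after roll dp mm [ -0.9   1.7 146.2] | before roll [ -0.9   1.7 146.2]
```

arm_command([
  [0, 1, 30],
  [0, 0, 40],
  [0, 0, 40],
  [0, 0, 20],
  [0, 0, 12],
  [0, 0, 4],
  [0, 0, 0],
  [0, 0, 0],
], roll=[0, 0, 0, 0, 0, 0, 0, 0], jaw=0.5)

```text
time: 40.02
eef_pos: [0.4297, -0.2468, 0.0128]
eef_rot: [179.9, 0.1, 90.9]
contact_force: [-0.2, -0.2, 0.1]
grip_width: 0.0469
grip_force: 0.0
```

arm_command([
  [0, 0, 0],
  [0, 0, 0],
  [0, 0, 0],
  [0, 0, 0],
  [0, 0, 0],
  [0, 0, 0],
  [0, 0, -15],
  [0, 0, -35],
  [0, 0, -40],
  [0, 0, -40],
  [0, 0, 0],
], roll=[0, 0, 0, 0, 0, 0, 0, 0, 0, 0, 0], jaw=1)

```text
time: 41.4
eef_pos: [0.4309, -0.2477, 0.1446]
eef_rot: [179.7, 0.2, 90.9]
contact_force: [0.9, -0.3, 0.2]
grip_width: 0.0219
grip_force: 30.0
```

```bash
python3 - <<'E'
from beads import *
go(.5569,.011,.0685,90.95)
E
```

```text
t 41.4 at [ 0.4309 -0.2477  0.1446] rpy [179.7    0.24  90.86] grip 0.0219 F [ 0.9 -0.3  0.2]
roll -0.002 | after roll dp mm [256.9 129.9  75.7] | before roll [257.1 129.5  75.7]
```

arm_command([
  [20, 10, -20],
  [40, 20, 0],
  [40, 20.5, 0],
  [40, 20.5, 0],
  [40, 20.5, 0],
  [40, 20, 0],
  [25, 13, 0],
  [12, 7, 20],
  [0, 0, 35],
  [0, 0, 22],
  [0, 0, 12],
  [0, 0, 4],
  [0, 0, 1],
  [0, 0, 0],
  [0, 0, 0],
], roll=[0, 0, 0, 0, 0, 0, 0, 0, 0, 0, 0, 0, 0, 0, 0])

```text
time: 43.28
eef_pos: [0.5572, 0.0125, 0.0687]
eef_rot: [179.9, 0.0, 90.9]
contact_force: [-0.1, 0.5, -0.1]
grip_width: 0.0221
grip_force: 30.0
```

```bash
python3 - <<'E'
from beads import *
go(.5569,.011,.0685,90.95)
f=grab_frame('wrist'); save(f,'w7.png')
E
```

```text
t 43.27 at [0.5572 0.0125 0.0687] rpy [1.7991e+02 1.0000e-02 9.0860e+01] grip 0.0221 F [-0.1  0.5 -0.1]
roll -0.002 | after roll dp mm [-1.5 -0.3  0.2] | before roll [-1.5 -0.3  0.2]
```

View pics/w7.png

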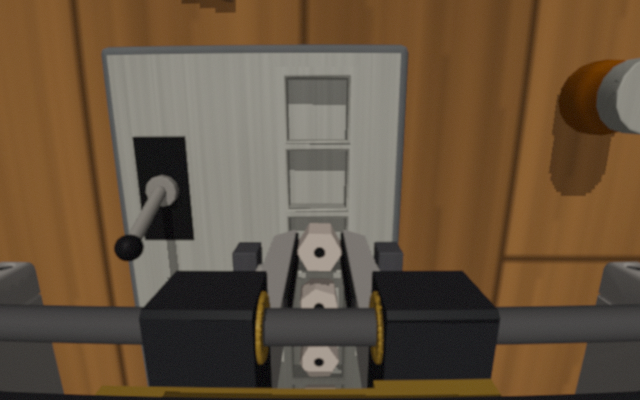

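Bead is over pocket 3, with two earlier ones showing in their pockets at (319,295) and (319,360). The lever is still off.

arm_command([
  [-1.5, 0, 0],
  [0, 0, 0],
  [0, 0, 0],
  [0, 0, 0],
  [0, 0, 0],
  [0, 0, -10],
  [0, 0, -30],
  [0, 0, -35],
  [-15, -6, -15],
  [-35, -15, 0],
  [-42, -19, 0],
  [-42, -19, 0],
  [-42, -19, 0],
  [-42, -19, 0],
  [-42, -19, 0],
  [-34, -14, 0],
  [-20, -7.4, 0],
  [0, 0, 0],
], roll=[0, 0, 0, 0, 0, 0, 0, 0, 0, 0, 0, 0, 0, 0, 0, 0, 0, 0], jaw=0.68)

```text
time: 45.58
eef_pos: [0.4227, -0.3063, 0.1576]
eef_rot: [-179.9, -0.0, 90.7]
contact_force: [0.3, 0.4, 0.1]
grip_width: 0.0304
grip_force: 0.0
```

```bash
python3 - <<'E'
from beads import *
f,o=beads();beads('top')
go(.425,-.305,.0115,90.95)
E
```

```text
wrist bead 0.4250 -0.3051 r11.4 n414 z0.0222
top bead 0.4647 -0.3949 r10.9 n53 z0.0215
top bead 0.4242 -0.3035 r11.6 n57 z0.0216
t 45.67 at [ 0.4234 -0.3045  0.1577] rpy [-1.7997e+02 -7.0000e-02  9.0810e+01] grip 0.0299 F [0.8 0.3 0.5]
roll -0.002 | after roll dp mm [ -0.7   1.7 146.2] | before roll [ -0.7   1.7 146.2]
```

arm_command([
  [0, 1, 30],
  [0, 0, 40],
  [0, 0, 40],
  [0, 0, 20],
  [0, 0, 12],
  [0, 0, 4],
  [0, 0, 0],
  [0, 0, 0],
], roll=[0, 0, 0, 0, 0, 0, 0, 0], jaw=0.5)

```text
time: 46.68
eef_pos: [0.4256, -0.3054, 0.0128]
eef_rot: [179.9, 0.1, 90.9]
contact_force: [0.1, -0.6, 0.6]
grip_width: 0.047
grip_force: 0.0
```

arm_command([
  [0, 0, 0],
  [0, 0, 0],
  [0, 0, 0],
  [0, 0, 0],
  [0, 0, 0],
  [0, 0, 0],
  [0, 0, -15],
  [0, 0, -35],
  [0, 0, -40],
  [0, 0, -40],
  [0, 0, 0],
  [0, 0, 0],
], roll=[0, 0, 0, 0, 0, 0, 0, 0, 0, 0, 0, 0], jaw=1)

```text
time: 48.18
eef_pos: [0.4245, -0.3044, 0.1417]
eef_rot: [-180.0, -0.0, 90.9]
contact_force: [-0.8, 0.2, -0.5]
grip_width: 0.0222
grip_force: 30.0
```

arm_command([
  [20, 8, -20],
  [40, 16, 0],
  [40, 16, 0],
  [40, 16, 0],
  [40, 16, 0],
  [40, 16, 0],
  [40, 16, 0],
  [40, 16, 0],
  [30, 11, 0],
  [20, 5, 20],
  [0, 0, 35],
  [0, 0, 22],
  [0, 0, 12],
  [0, 0, 4],
  [0, 0, 0],
  [0, 0, 0],
], roll=[0, 0, 0, 0, 0, 0, 0, 0, 0, 0, 0, 0, 0, 0, 0, 0])

```text
time: 50.18
eef_pos: [0.5565, 0.0469, 0.0698]
eef_rot: [179.9, 0.0, 90.9]
contact_force: [-0.7, -0.6, 0.4]
grip_width: 0.0218
grip_force: 30.0
```

```bash
python3 - <<'E'
from beads import *
go(.5562,.047,.0685,90.95)
E
```

```text
t 50.17 at [0.5565 0.0469 0.0698] rpy [1.799e+02 1.000e-02 9.085e+01] grip 0.0218 F [-0.7 -0.6  0.4]
roll -0.002 | after roll dp mm [ 0.1 -0.3  1.3] | before roll [ 0.1 -0.3  1.3]
```

arm_command([
  [0, 0, 1],
  [0, 0, 0],
  [0, 0, 0],
  [0, 0, 0],
  [0, 0, -10],
  [0, 0, -30],
  [0, 0, -35],
  [-15, -3, -15],
  [-35, -7, 0],
  [-42, -9, 0],
  [-42, -9, 0],
  [-42, -9, 0],
  [-42, -9, 0],
  [-42, -9, 0],
  [-42, -9, 0],
  [-42, -9, 0],
  [-42, -9, 0],
  [-42, -9, 0],
  [-32, -7, 0],
  [0, 0, 0],
], roll=[0, 0, 0, 0, 0, 0, 0, 0, 0, 0, 0, 0, 0, 0, 0, 0, 0, 0, 0, 0], jaw=0.68)

```text
time: 52.68
eef_pos: [0.463, -0.4169, 0.1572]
eef_rot: [-179.9, -0.0, 90.7]
contact_force: [0.1, -0.3, -0.6]
grip_width: 0.0302
grip_force: 0.0
```

```bash
python3 - <<'E'
from beads import *
f,o=beads();beads('top')
if o: go(*o[0],.0115,90.95)
E
```

```text
wrist bead 0.4664 -0.3975 r11.2 n419 z0.0223
top bead 0.4660 -0.3958 r11.5 n55 z0.0220
t 52.77 at [ 0.4638 -0.414   0.1574] rpy [-1.7995e+02 -1.0000e-01  9.0800e+01] grip 0.0301 F [-0.3  0.9  0.6]
roll -0.003 | after roll dp mm [ 16.2   3.  145.9] | before roll [ 16.2   3.  145.9]
```

arm_command([
  [8, 2, 0],
  [8, 1, 30],
  [0, 0, 40],
  [0, 0, 40],
  [0, 0, 20],
  [0, 0, 12],
  [0, 0, 4],
  [0, 0, 0],
  [0, 0, 0],
], roll=[0, 0, 0, 0, 0, 0, 0, 0, 0], jaw=0.5)

```text
time: 53.9
eef_pos: [0.468, -0.3988, 0.013]
eef_rot: [179.9, 0.1, 90.9]
contact_force: [-0.7, 0.7, 0.6]
grip_width: 0.047
grip_force: 0.0
```

arm_command([
  [0, 0, 0],
  [0, 0, 0],
  [0, 0, 0],
  [0, 0, 0],
  [0, 0, 0],
  [0, 0, 0],
  [0, 0, -15],
  [0, 0, -35],
  [0, 0, -40],
  [0, 0, -40],
  [0, 0, 0],
  [0, 0, 0],
], roll=[0, 0, 0, 0, 0, 0, 0, 0, 0, 0, 0, 0], jaw=1)

```text
time: 55.4
eef_pos: [0.4671, -0.3979, 0.1418]
eef_rot: [-180.0, -0.0, 90.9]
contact_force: [-0.5, -0.1, -0.5]
grip_width: 0.0222
grip_force: 30.0
```

arm_command([
  [20, 4, -20],
  [42, 8.5, 0],
  [42, 8.5, 0],
  [42, 8.5, 0],
  [42, 8.5, 0],
  [42, 8.5, 0],
  [42, 8.5, 0],
  [42, 8.5, 0],
  [42, 8.5, 0],
  [42, 8.5, 0],
  [42, 8.5, 0],
  [27, 5, 0],
  [12, 3, 20],
  [0, 0, 35],
  [0, 0, 22],
  [0, 0, 12],
  [0, 0, 4],
  [0, 0, 1],
  [0, 0, 0],
  [0, 0, 0],
], roll=[0, 0, 0, 0, 0, 0, 0, 0, 0, 0, 0, 0, 0, 0, 0, 0, 0, 0, 0, 0])

```text
time: 57.9
eef_pos: [0.5577, 0.082, 0.0686]
eef_rot: [179.9, 0.0, 90.8]
contact_force: [-0.6, 0.2, 0.6]
grip_width: 0.0222
grip_force: 30.0
```

```bash
python3 - <<'E'
from beads import *
go(.5555,.083,.0685,90.95)
f=grab_frame('wrist'); save(f,'w8.png')
E
```

```text
t 57.9 at [0.5577 0.082  0.0686] rpy [179.93   0.    90.85] grip 0.0222 F [-0.6  0.2  0.6]
roll -0.002 | after roll dp mm [ 1.  -2.2  0.1] | before roll [ 1.  -2.2  0.1]
```

View pics/w8.png

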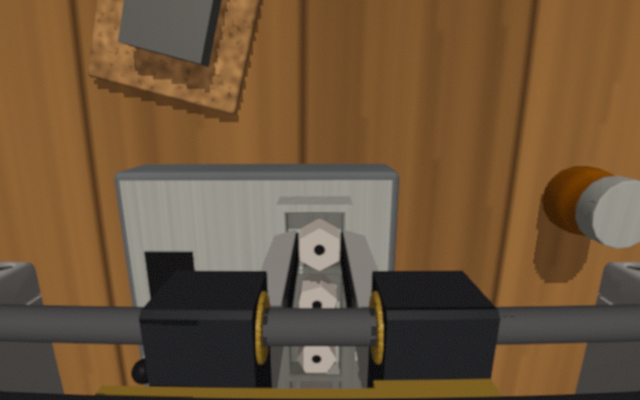

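The last bead is over pocket 5 and needs about −2 mm in tool y. The cover lies on the cork. Release, then back off to inspect.

arm_command([
  [0.5, -2, 0],
  [0, 0, 0],
], roll=[0, 0])

```text
time: 58.2
eef_pos: [0.555, 0.0825, 0.068]
eef_rot: [-180.0, 0.0, 90.9]
contact_force: [0.5, 0.4, -0.3]
grip_width: 0.022
grip_force: 30.0
```

arm_command([
  [0, 0, 0],
  [0, 0, 0],
  [0, 0, 0],
  [0, 0, 0],
  [0, 0, -10],
  [0, 0, -30],
  [0, 0, -35],
  [-20, -8, -30],
  [-40, -10, -30],
  [-40, -10, -30],
  [-40, -10, 0],
  [-40, -10, 0],
  [-30, -2, 0],
  [0, 0, 0],
  [0, 0, 0],
], roll=[0, 0, 0, 0, 0, 0, 0, 0, 0, 0, 0, 0, 0, 0, 0], jaw=0.68)

```text
time: 60.08
eef_pos: [0.5084, -0.1275, 0.2333]
eef_rot: [180.0, -0.0, 90.9]
contact_force: [0.1, -0.0, -0.9]
grip_width: 0.03
grip_force: 0.0
```

```bash
python3 - <<'E'
from beads import *
from fit import rect
np.set_printoptions(precision=4,suppress=True)
f=grab_frame('wrist'); save(f,'w9.png'); C=cloud(f); i=f['img'].astype(int)
m=(C[...,2]>.067)&(C[...,2]<.09)&(abs(C[...,0]-.557)<.016)&(abs(C[...,1])<.12)
n,l,st,ce=cv2.connectedComponentsWithStats(m.astype(np.uint8))
for k in range(1,n):
    if st[k,4]>10: print(st[k,4],np.median(C[l==k],0))
go(*own(H,-55,-2),.082,90.95)
f=grab_frame('side'); C=cloud(f)
m=(C[...,2]>.02)&(C[...,2]<.06)&(abs(C[...,0]-.4873)<.09)&(abs(C[...,1]-.298)<.16)
print('cover',rect(C[m][:,:2]))
E
```

```text
109 [0.5572 0.0387 0.0698]
467 [0.5575 0.0111 0.0703]
450 [ 0.5578 -0.025   0.0703]
410 [ 0.558  -0.0603  0.0702]
362 [ 0.5604 -0.098   0.0703]
t 60.12 at [ 0.5085 -0.1272  0.2332] rpy [179.98  -0.03  90.9 ] grip 0.0302 F [-0.1  0.  -0.3]
roll -0.001 | after roll dp mm [118.9 -40.9 151.3] | before roll [118.8 -41.  151.3]
cover (array([0.4883, 0.2981]), (55.201053619384766, 231.9219207763672), -14.02166748046875)
```

View pics/w9.png

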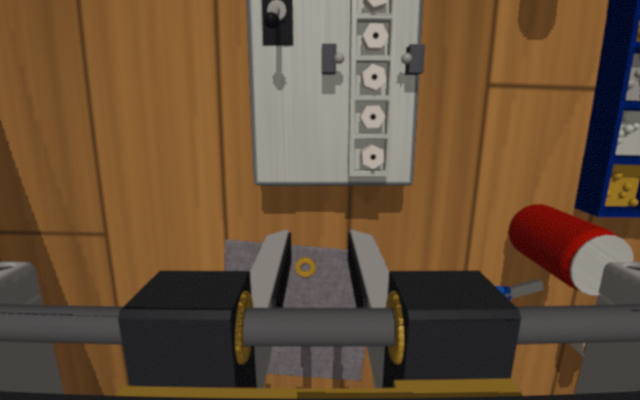

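Beads in pockets 0–3 sit with tops at 70 mm, as they should. Next I move above the lever's −y side and check pockets 4 and 5 numerically.

arm_command([
  [20, -7, 0],
  [35, -12, 0],
  [35, -12, 0],
  [29, -10, 0],
  [0, 0, 0],
  [0, 0, 0],
  [0, 0, 0],
], roll=[0, 0, 0, 0, 0, 0, 0], jaw=1)

```text
time: 61.05
eef_pos: [0.4659, -0.0103, 0.2329]
eef_rot: [180.0, 0.0, 90.8]
contact_force: [0.1, -0.1, -0.6]
grip_width: 0.0007
grip_force: 0.0
```

```bash
python3 - <<'E'
from beads import *
np.set_printoptions(precision=4,suppress=True)
f=grab_frame('wrist'); C=cloud(f)
m=(C[...,2]>.067)&(C[...,2]<.09)&(abs(C[...,0]-.557)<.016)&(abs(C[...,1])<.12)
n,l,st,ce=cv2.connectedComponentsWithStats(m.astype(np.uint8))
for k in range(1,n):
    if st[k,4]>10: print(st[k,4],np.median(C[l==k],0))
m=(C[...,2]>.08)&(C[...,2]<.1)&(abs(C[...,0]-.466)<.02)&(abs(C[...,1]-.03)<.04)
print('ball',m.sum(),C[m].mean(0))
go(*own(H,-55,-2),.082,90.95)
E
```

```text
450 [0.5558 0.083  0.0702]
417 [0.557  0.0471 0.0702]
390 [0.557  0.0117 0.0702]
361 [ 0.5575 -0.0241  0.0703]
348 [ 0.5579 -0.06    0.0704]
199 [ 0.5592 -0.0946  0.0704]
ball 189 [0.4672 0.0191 0.0934]
t 61.1 at [ 0.4659 -0.0104  0.2329] rpy [-180.      0.02   90.81] grip 0.0005 F [-0.4 -0.3 -0.2]
roll -0.002 | after roll dp mm [  1.5  -0.3 150.9] | before roll [  1.5  -0.3 150.9]
```

All six beads are seated. Flip the lever back on.

arm_command([
  [0, 0, 40],
  [0, 0, 45],
  [0, 0, 40],
  [0, 0, 26],
  [0, 0, 0],
  [6, 0, 0],
  [6, 0, 0],
  [6, 0, 0],
  [6, 0, 0],
  [6, 0, 0],
  [6, 0, 0],
  [6, 0, 0],
  [5, 0, 0],
  [0, 0, 0],
  [0, 0, 0],
  [-4, 0, 0],
  [0, 0, -40],
  [0, 0, -40],
  [0, 0, -40],
  [0, 0, 0],
], roll=[0, 0, 0, 0, 0, 0, 0, 0, 0, 0, 0, 0, 0, 0, 0, 0, 0, 0, 0, 0])

```text
time: 63.6
eef_pos: [0.4673, 0.0326, 0.205]
eef_rot: [179.6, 0.1, 90.8]
contact_force: [-0.3, 0.1, -0.6]
grip_width: 0.0005
grip_force: 0.0
```

arm_command([
  [-40, 0, -10],
  [-40, 0, 0],
  [-40, 0, 0],
  [0, 0, 0],
  [0, 0, 0],
  [0, 0, 0],
], roll=[0, 0, 0, 0, 0, 0])

```text
time: 64.35
eef_pos: [0.4664, -0.0858, 0.2115]
eef_rot: [-179.9, -0.0, 90.9]
contact_force: [-0.2, -0.2, -0.5]
grip_width: 0.0008
grip_force: 0.0
```

```bash
python3 - <<'E'
from beads import *
from fit import rect
np.set_printoptions(precision=4,suppress=True)
for c in('wrist','side'):
    f=grab_frame(c); C=cloud(f)
    m=(C[...,2]>.08)&(C[...,2]<.102)&(abs(C[...,0]-.466)<.02)&(abs(C[...,1]-.04)<.05)
    print(c,'ball',m.sum(),C[m].mean(0) if m.any() else '')
    if c=='wrist':
        m=(C[...,2]>.067)&(C[...,2]<.09)&(abs(C[...,0]-.557)<.016)&(abs(C[...,1])<.12)
        n,l,st,ce=cv2.connectedComponentsWithStats(m.astype(np.uint8))
        for k in range(1,n):
            if st[k,4]>10: print(st[k,4],np.median(C[l==k],0))
m=(C[...,2]>.02)&(C[...,2]<.06)&(abs(C[...,0]-.4873)<.09)&(abs(C[...,1]-.298)<.16)
print('cover',rect(C[m][:,:2]))
go(.46,-.1,.2,90.95)
E
```

```text
wrist ball 280 [0.4662 0.053  0.0931]
100 [0.5556 0.0754 0.0701]
563 [0.5568 0.0464 0.0702]
508 [0.5572 0.0111 0.0702]
462 [ 0.5577 -0.0244  0.0702]
448 [ 0.558  -0.0602  0.0702]
416 [ 0.5599 -0.098   0.0703]
side ball 25 [0.4639 0.058  0.0933]
cover (array([0.4884, 0.2979]), (55.35102462768555, 231.8399658203125), -14.640525817871094)
t 64.45 at [ 0.4666 -0.0859  0.2118] rpy [-179.99   -0.01   90.94] grip 0.0005 F [ 0.8 -0.2  0.3]
roll -0.0 | after roll dp mm [-14.   -6.9  11.8] | before roll [-14.   -6.9  11.8]
```

Lever is on, the beads are seated and the cover is in place. Handing in.

```bash
python3 -c "
from workcell import *
print(sign_off())"
```

```text
the job is handed in; nothing more can be done
None
```

The job is handed in at about 64 s of the 210 s allowed: all six beads are seated in their own pockets, the cover is flat on the cork board and the heater is switched back on. The hand-in returned no verdict, so this rests on my last camera measurements.

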